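# Index the vial carousel and switch on the reading lamp

## Task

On the sample carousel, push the spokes of the star wheel clockwise (seen from above), one after another through the opening in the clear guard, until the one tall, wide-capped vial stands centred right under the reading head. Only then flip the bat toggle on the grey switch box over to its other side to put the lamp on. Leave the wheel there and do not disturb the other things on the bench.

Things in the scene. Friction and masses are not known exactly. Their poses are not given: they have to be found in the camera images.
- wheel_axis (a point): Vertical axis of the carousel's steel star wheel, at the spokes' mid-height, 70 mm above the bench. Six round spokes, 10 mm thick, one every 60 degrees, end 105 mm from the axis. Below them is only a fixed round white base, 256 mm across, 20 mm high (and a wheel disc within 64 mm of the axis). Frame fixed to the base: x points level from the axis to the reading head, z up.
- tall_vial (a point): Middle of the cap of the tall vial, 91 mm above the bench. Six clear vials with black caps stand fixed on the wheel midway between spokes, centred 45 mm from the axis. This one is bigger: 31 mm across, cap 32 mm, top 98 mm above the bench; the other five are 22 mm across, caps 17 mm, tops 74 mm above the bench.
- guard_opening (a point): Middle of the opening in the clear plastic guard, 95 mm from the axis towards -x of the wheel frame (the robot's side). The fixed guard roofs the spokes (67 to 123 mm from the axis, 84 to 89 mm above the bench) except over this opening, 140 degrees wide about the axis: only there can spokes be reached from above. Thin guard posts stand 119 mm from the axis.
- head_nose (a point): Lower tip of the black pencil-like reading head, 16 mm thick, 108 mm above the bench, 45 mm from the wheel's axis along +x of the wheel frame: the tall vial belongs straight below it. Its thin arm, 173 mm high, and column reach out to 195 mm from the axis.
- star (a joint): Wheel angle (rad), counter-clockwise positive from above: from the wheel frame's x axis to the tall vial. 0: tall vial below the head. Spokes lie at this + 30 + multiples of 60 degrees. Starts at 2.2 to 3.4; stops at -0.4 and 3.7, so it must go clockwise (spokes in the opening move to the wheel frame's +y). Light drag, 1 to 2 N at a spoke's end; stays where left; can be pushed back.
- switch_pivot (a point): Pivot of the bat toggle, in the middle of the top of the lamp's grey switch box, which is 100 mm (x) by 80 mm (y), fixed; its top is 55 mm and this pivot 60 mm above the work surface. The bat is a steel rod 8 mm thick with a 12 mm ball end, its top 44 mm from the pivot. It swings in the box's y-z plane. Frame: that of the box, z up.
- toggle (a joint): Tilt of the bat toggle from upright (rad): -0.45 off, leaning to -y of the box (as it starts), +0.45 on, leaning to +y. Pushed past upright it falls over to the other stop by itself; it takes less than 1 N at its end.
- tip_box: Bystander, not to be disturbed: pipette-tip box, white with a blue lid, 85 x 115 x 80 mm. Origin: centre of its underside, standing.
- wash_bottle: Bystander, not to be disturbed: white wash bottle with green cap, 68 mm across, 170 mm tall. Origin: centre of its underside, standing.
- amber_jar: Bystander, not to be disturbed: amber jar with black cap, 60 mm across, 90 mm tall. Origin: centre of its underside, standing.
- vial_a: Bystander, not to be disturbed: loose capped glass vial, 30 mm across, 50 mm tall. Origin: centre of its underside, standing.
- vial_b: Bystander, not to be disturbed: loose capped glass vial, 30 mm across, 50 mm tall. Origin: centre of its underside, standing.
- screwdriver: Bystander, not to be disturbed: screwdriver lying flat, 160 mm long, along its x axis. Origin: centre of its underside.
- beaker: Bystander, not to be disturbed: open glass beaker, 68 mm across, 85 mm tall. Origin: centre of its underside, standing.
Not all that is in view belongs to the job. Leave any pink look-alike of the part that bears switch_pivot alone.

How it is judged:
By the outcome, as a careful person would: the job done as asked, in the order asked, and still so for the second after the job is handed in, with the robot touching nothing.
It also fails if it takes over 72 s, if anything falls off the work surface, if the arm or the gripper's body presses on something with over 40 N, if the wrist force passes 120 N, or if a joint passes its speed limit or range.

## Robot

A 6-joint arm with a two-finger parallel gripper is mounted at the origin on the work surface. World frame = base frame: x ahead of the robot, y to its left, z up, the work surface at z = 0. Lengths are in mm, angles in rad, forces in N, time in s.
With the tool pointing down it reaches from about 350 to 775 mm from the base axis. Payload 7.3 kg.
Tool frame: the origin (TCP) lies on the centre line of the jaws, within the pads' length; the fingertips stand 17 mm ahead of it and the grasp point (between the pads) lies 2 mm behind it; z points along the fingers, y is the line along which they close (so a half turn about z gives the same grasp; the last joint's range is limited). The gripper opens to 92 mm and grips with 3 to 60 N. Pads are 19 mm wide; open, the fingers measure 130 mm over their backs; the gripper's body (75 mm by 190 mm) begins 47 mm behind the grasp point.
Start: joints at [1.03, 0.342, 1.524, -0, 1.275, -0.146], TCP at [201.914, 484.638, 243.741] pointing down, gripper open.
Joint ranges: [-2.53, 2.53], [-0.77, 2.02], [0.04, 2.7], [-1, 4.14], [0.28, 2.66], [-3.11, 3.11]. Speed limits (rad/s): [2.57, 2.57, 3.14, 3.14, 3.14, 3.14].

## Interface

Orientations are given as [roll, pitch, yaw] about the fixed x, y, z axes, in that order (R = Rz(yaw) Ry(pitch) Rx(roll)).
In Python, from plant import bot gives the robot as it stands. The module is installed in compiled form; this text tells all that it offers.
- The arm moves only by the shell command python3 -m pendant 'ROWS'. ROWS is JSON, a list of rows, each a list of 3 entries, a list of its own where there are three numbers: the shift along the world's x, y, z as a fraction of full scale, then the turn, a rotation vector about the world's x, y, z as a fraction of full scale, then the opening, from -1 (shut) to 1 (fully open), so that 0 is half open. In form: [[[tx, ty, tz], [rx, ry, rz], claw], ...]. A call has exactly 10 rows; each row shifts and turns the commanded pose from where the row before left it; what a row does not reach is not made up. Full scale, the value 1, is 30 mm for a shift and 0.12 rad for a turn. A row lasts 1/12 s, in which the tool goes at most 41.7 mm and 7.16 degrees, less where a joint would pass 70% of its speed; a pose out of reach is approached as far as the arm can. A call with a number of a shift or a turn outside -1 to 1 is refused whole. A call with a gripper value outside its range is refused whole. The fingers move at their own pace and stop on an object; the grip force is fixed at half the most. Time passes only in rows, so rows that do not move let the fingers close, or fill a call up. It gives the time, the measured TCP pose, the force, the opening and the grip force at its end, in the units of the state.
- bot.get_obs(): the state, without advancing time (a new reading comes with each control period).
- bot.capture(name): name is "scene" or "top" or "wrist"; returns the picture (384x512x3 uint8, blue, green, red); there is no depth.
- bot.camera_params(name): a dict with "fovy" (degrees; the focal length in pixels is half the picture's height over the tangent of half this angle, whatever the lens; pixels are square), "cx", "cy" (the principal point, pixels), "distortion" ([k1, k2, p1, p2, k3] as OpenCV has them; the pictures are not rectified), "camera_from_world" (4x4, takes a point from world to camera coordinates). Camera axes: x right, y down, z forward; pixel columns grow to the right and rows downward; lengths in mm; the calibration is good to about 2 mm. A picture is of the moment at which its call begins: read the wrist's pose just before it. camera_params takes no time and is no camera call; for the wrist camera it gives the pose at the moment of the call.
- bot.close_job(): hands the job in; it is judged then, once.
The state is a dict: "time": time; "joint_positions": joint angles; "dq": joint speeds; "tau": joint torques, N m; "tool_pos": TCP position; "tcp_rot": TCP orientation; "contact_force": force on the tool from outside, world axes, zero at the start; "moment": the same for the moment, N m; "grip_width": finger opening in mm; "finger_force": force on a finger pad.
Only numpy, scipy, OpenCV 4.12 (cv2) and the standard library are available. Lean on these libraries where they do the work, as an engineer would, in place of code of your own. Each camera call takes 0.05 s, during which the arm holds its last target. There are 200 camera calls.

## Working session

There is one attempt and no reset: what is moved stays moved. The work goes in short steps, Python scripts to look and compute and a shell command to move; the robot and the scene stay as the last step left them, time stands still between calls to the robot, and variables do not carry over. Pictures are saved under pics/ and viewed, at most 12 in all, crops included, and the job is handed in when it is done.

```bash
mkdir -p pics
cat > h.py <<'E'
import numpy as np, cv2
from plant import bot
def cam(n):
    p=bot.camera_params(n); f=192/np.tan(np.radians(p['fovy'])/2)
    K=np.array([[f,0,p['cx']],[0,f,p['cy']],[0,0,1.]]); return K,np.array(p['distortion'],float),np.array(p['camera_from_world'])
def ray(c,uv):
    K,D,T=c; q=cv2.undistortPoints(np.array([[uv]],float),K,D)[0,0]
    return -T[:3,:3].T@T[:3,3], T[:3,:3].T@np.array([q[0],q[1],1])
def onz(c,uv,z):
    o,d=ray(c,uv); return o+d*(z-o[2])/d[2]
def proj(c,P):
    K,D,T=c; return cv2.projectPoints(np.array(P,float).reshape(-1,1,3),cv2.Rodrigues(T[:3,:3])[0],T[:3,3],K,D)[0][:,0]
E
python3 - <<'E'
from h import *
o=bot.get_obs();print(o['time'],o['tool_pos'],o['tcp_rot'],o['grip_width'])
for n in('scene','top'):
    im=bot.capture(n);cv2.imwrite(f'pics/{n}0.png',im);c=cam(n);print(n,-c[2][:3,:3].T@c[2][:3,3],c[0][0,0],c[2][:3,:3].round(2).tolist())
E
```

```text
0.0 [201.71631029 484.31275801 243.06610185] [-3.14014215e+00 -2.26098501e-04  2.74678309e+00] 91.97498378848925
scene [1222.81469398 -383.08558358  662.67096881] 438.63099336811223 [[0.5, 0.87, 0.0], [0.49, -0.28, -0.83], [-0.72, 0.41, -0.56]]
top [386.03229633  41.87574705 914.70827756] 351.4024525820162 [[-0.03, -1.0, 0.01], [-0.99, 0.03, -0.13], [0.13, -0.02, -0.99]]
```

View pics/top0.png

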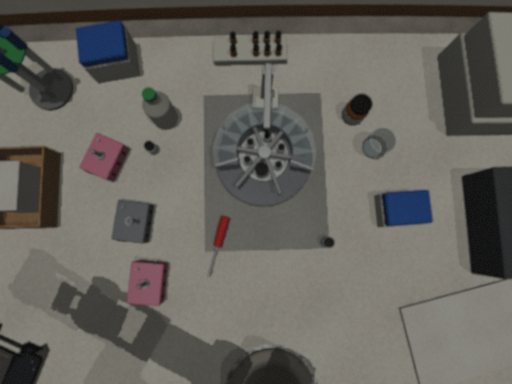

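View pics/scene0.png

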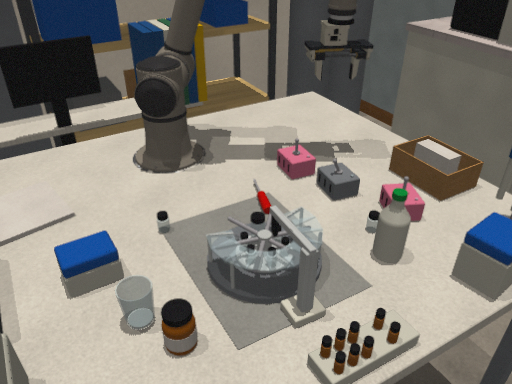

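Top view: carousel hub about (264,152), head arm going up the picture from about (266,130) to (268,65), large black cap about (263,170). The toggle candidates are the grey box (133,222) and the pink look-alikes at (104,157) and (147,283). The description says grey, so (133,222). The screwdriver (220,232) lies robot-side of the wheel. Next is a close crop to check.

Run:
```python
from h import *
im=cv2.imread('pics/top0.png');c=cam('top')
a=cv2.resize(im[90:215,205:325],None,fx=4.5,fy=4.5,interpolation=3)
b=cv2.resize(im[195:250,105:160],None,fx=4.5,fy=4.5,interpolation=3)
out=np.zeros((a.shape[0],a.shape[1]+b.shape[1],3),np.uint8);out[:,:a.shape[1]]=a;out[:b.shape[0],a.shape[1]:]=b
cv2.imwrite('pics/crop1.png',out)
for n,uv,z in [('hub',(264,152),75),('cap',(263,170),98),('grey',(133,222),55),('scr handle',(222,225),15),('scr tip',(211,275),5),('vial_b',(328,241),50),('vial_a',(151,147),50),('pink1',(104,157),55),('pink2',(147,283),55),('bottle',(150,95),170)]: print(n,onz(c,uv,z).round())
```

```text
hub [588.   2.  75.]
cap [539.   7.  98.]
grey [426. 326.  55.]
scr handle [415. 112.  15.]
scr tip [290. 143.   5.]
vial_b [ 368. -149.   50.]
vial_a [614. 286.  50.]
pink1 [591. 403.  55.]
pink2 [280. 291.  55.]
bottle [702. 257. 170.]
```

View pics/crop1.png

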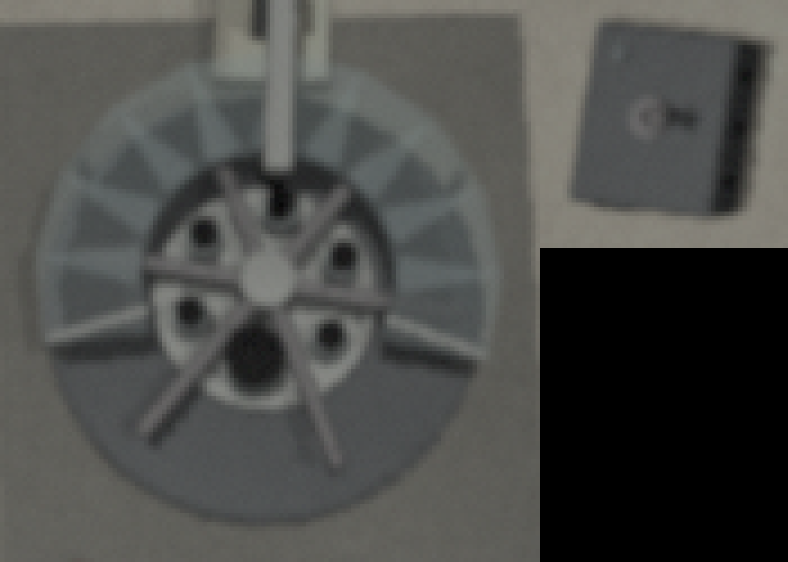

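The crop confirms the picks. Hub is at crop (270,277), tall cap at (255,357), and the tips of the two spokes in the opening at (145,437) and (335,465). The grey box has its bat at about (645,118). I'll compute the wheel geometry and check it against the given lengths.

Run:
```python
from h import *
c=cam('top'); u=lambda x,y:(205+x/4.5-.4,90+y/4.5-.4)
H=onz(c,u(270,277),80)[:2];L=onz(c,u(145,437),70)[:2];R=onz(c,u(335,465),70)[:2];C=onz(c,u(255,357),98)[:2]
print('hub',H,'L',L,'R',R,'cap',C)
for n,p in(('L',L),('R',R),('C',C)): d=p-H; print(n,np.linalg.norm(d),np.degrees(np.arctan2(d[1],d[0])))
for n,p,z in (('edgeLo',(48,343),89),('edgeLi',(150,310),89),('edgeRi',(390,320),89),('edgeRo',(487,355),89),('arm tip',(280,165),173),('arm0',(279,5),173),('baseL',(38,275),89),('baseB',(265,525),20)):
    q=onz(c,u(*p),z)[:2];d=q-H;print(n,q.round(),np.linalg.norm(d).round(),np.degrees(np.arctan2(d[1],d[0])).round(1))
# scene rays for hub check
v=lambda x,y:(105+(x-540)/4.5-.4,195+y/4.5-.4)
P=[onz(c,v(*p),55)[:2] for p in((600,25),(740,37),(712,212),(575,198))];print(P,np.mean(P,0))
print('ball',onz(c,v(645,118),94))
im=cv2.imread('pics/scene0.png');cv2.imwrite('pics/crop2.png',np.hstack([cv2.resize(im[180:300,195:335],None,fx=3,fy=3,interpolation=3),cv2.resize(im[140:210,300:370],(360,360),interpolation=3)]))
```

```text
hub [589.04631285   0.90449863] L [504.80402218  70.59391636] R [486.9544724 -31.354131 ] cap [541.81456741  11.0282023 ]
L 109.3315072647733 140.40075348143472
R 107.06709613234338 -162.4646843658484
C 48.30452518450088 167.90220961265172
edgeLo [554. 120.] 125.0 106.4
edgeLi [570.  66.] 68.0 106.0
edgeRi [562. -62.] 69.0 -113.4
edgeRo [ 542. -113.] 123.0 -112.6
arm tip [622.  -1.] 33.0 -3.6
arm0 [704.  -3.] 115.0 -2.1
baseL [591. 125.] 124.0 89.1
baseB [460.   5.] 129.0 178.0
[array([481.00790137, 364.82093105]), array([472.49807056, 287.59410754]), array([378.18640363, 301.80725855]), array([387.33468117, 376.45620762])] [429.75676418 332.66962619]
ball [427.62919664 325.52952883  94.        ]
```

View pics/crop2.png

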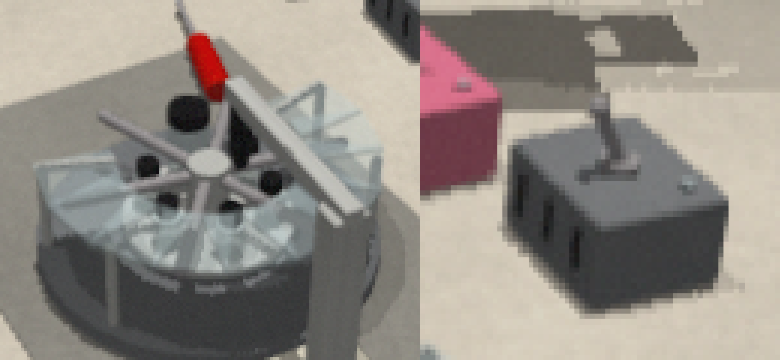

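The scene crop shows the tall cap robot-side of the hub and the grey box's bat leaning towards the viewer's left and up. The checks hold: spokes about 107 mm, cap about 47 mm, guard edges at 106° and 247°, box about 96×77 mm. So the axis is about (586.5, 1.5), frame yaw about -3.2°, star about 3.0 rad. I'll close the gripper and fly to above the entry point behind the right-hand spoke.

```bash
python3 -m pendant '[[[0.58,-1,0],[0,0,-0.5],-1],[[0.58,-1,0],[0,0,-0.5],-1],[[0.58,-1,0],[0,0,-0.5],-1],[[0.58,-1,0],[0,0,-0.5],-1],[[0.58,-1,0],[0,0,-0.5],-1],[[0.58,-1,0],[0,0,-0.5],-1],[[0.58,-1,0],[0,0,-0.5],-1],[[0.58,-1,0],[0,0,-0.5],-1],[[0.58,-1,0],[0,0,-0.5],-1],[[0.58,-1,0],[0,0,-0.5],-1]]'
python3 -m pendant '[[[0.58,-0.97,0],[0,0,0],-1],[[0.58,-0.97,0],[0,0,0],-1],[[0.58,-0.97,0],[0,0,0],-1],[[0.58,-0.97,0],[0,0,0],-1],[[0.58,-0.97,0],[0,0,0],-1],[[0.58,-0.97,0],[0,0,0],-1],[[0.58,-0.97,0],[0,0,0],-1],[[0.5,-0.9,0],[0,0,0],-1],[[0,0,0],[0,0,0],-1],[[0,0,0],[0,0,0],-1]]'
python3 - <<'E'
from h import *
o=bot.get_obs();print(o['tool_pos'],o['tcp_rot'],o['grip_width'])
im=bot.capture('wrist');c=cam('wrist');np.save('w1.npy',np.array([0]));cv2.imwrite('pics/w1.png',im)
print(-c[2][:3,:3].T@c[2][:3,3])
A=np.array([586.5,1.5])
d=lambda a,r,z:[A[0]+r*np.cos(np.radians(a)),A[1]+r*np.sin(np.radians(a)),z]
print(proj(c,[[*A,80],d(198.8,105,70),d(138.8,105,70),d(168.8,45,98),d(-3.2,45,108)]).round(1).tolist())
E
```

```text
time: 0.93
tool_pos: [376.2, 183.0, 243.6]
tcp_rot: [-3.141, -0.0, 2.144]
contact_force: [1.1, -0.3, 0.9]
grip_width: 29.4
finger_force: 0.0
time: 1.77
tool_pos: [512.8, -47.2, 242.9]
tcp_rot: [-3.141, -0.001, 2.144]
contact_force: [-0.2, 0.5, -0.3]
grip_width: 0.4
finger_force: 0.0
[512.75405933 -47.21370219 242.89774734] [-3.14065128e+00 -1.30554225e-03  2.14406499e+00] 0.36318926070312
[474.39327089  11.94198635 384.78777021]
[[347.5, 183.1], [245.9, 156.1], [322.0, 77.3], [320.3, 154.2], [392.1, 217.4]]
```

View pics/w1.png

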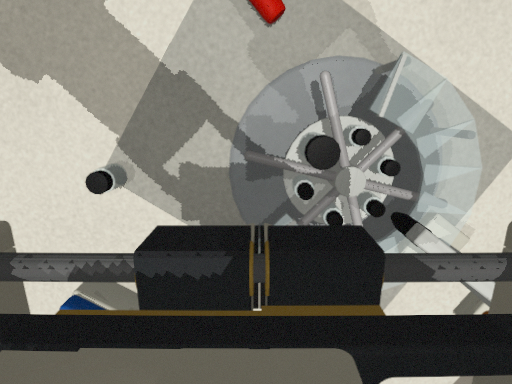

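Run:
```python
from h import *
c=cam('wrist');o=bot.get_obs();p=np.array(o['tool_pos']);a=o['tcp_rot'][2]-np.pi/2
y=np.array([np.cos(a),np.sin(a),0]);z=np.array([0,0,1.])
for h in(-17,0,20,45): print(h,proj(c,[p+k*y+h*z for k in(-38,-19,19,38)]).round().tolist())
```

```text
-17 [[190.0, 242.0], [225.0, 242.0], [294.0, 242.0], [329.0, 242.0]]
0 [[183.0, 256.0], [221.0, 256.0], [298.0, 256.0], [336.0, 256.0]]
20 [[172.0, 276.0], [216.0, 276.0], [303.0, 276.0], [347.0, 276.0]]
45 [[154.0, 312.0], [207.0, 312.0], [313.0, 312.0], [366.0, 312.0]]
```

The wrist view agrees with prediction within 3 px: hub (349,180), spoke tips (248,155) and (325,74), tall cap (322,152), head nose (397,217). I want a quick look at the closed fingers' shape before going down.

Run:
```python
from h import *
im=bot.capture('scene');c=cam('scene');p=bot.get_obs()['tool_pos']
u=proj(c,[[p[0],p[1],p[2]-17],[p[0],p[1],p[2]+45]]);print(u.tolist())
x,y=u[0].astype(int);x0=max(0,x-80);y0=max(0,y-90)
print(x0,y0);cv2.imwrite('pics/s2.png',cv2.resize(im[y0:y0+150,x0:x0+190],None,fx=4,fy=4,interpolation=3))
```

```text
[[225.2080474691992, 163.062449881002], [224.00144431537302, 135.34871129070237]]
145 73
```

View pics/s2.png

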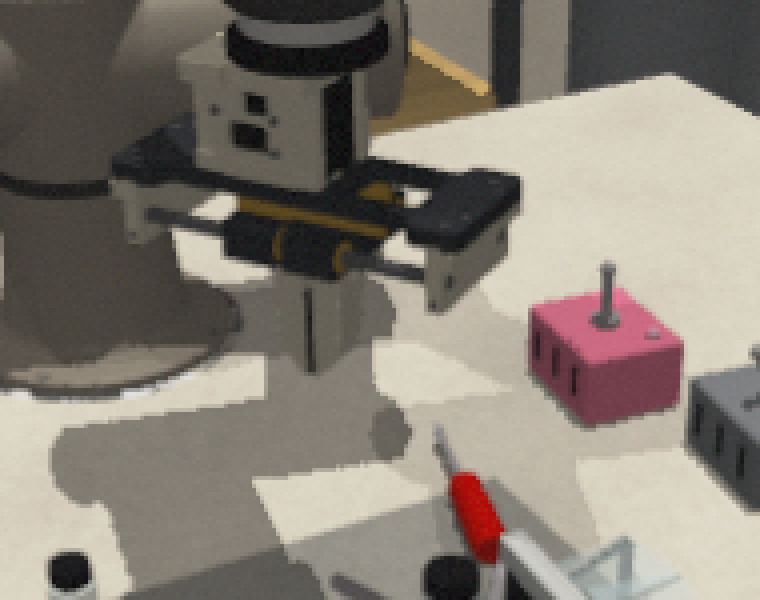

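The closed fingers are a slim block, with the body well above, so the clearances hold. Descending behind the right spoke.

```bash
python3 -m pendant '[[[0,0,-0.8],[0,0,0],-1],[[0,0,-0.8],[0,0,0],-1],[[0,0,-0.8],[0,0,0],-1],[[0,0,-0.8],[0,0,0],-1],[[0,0,-0.8],[0,0,0],-1],[[0,0,-0.8],[0,0,0],-1],[[0,0,-0.6],[0,0,0],-1],[[0,0,-0.35],[0,0,0],-1],[[0,0,0],[0,0,0],-1],[[0,0,0],[0,0,0],-1]]'
python3 - <<'E'
import numpy as np
A=np.array([586.5,1.5])
for n in(10,20):
  a=np.radians(np.linspace(214,148.6,n+1));P=A+88*np.c_[np.cos(a),np.sin(a)];print((np.diff(P,axis=0)/30).round(2).tolist(),np.diff(a)[0]/.12)
E
```

```text
time: 2.7
tool_pos: [512.2, -44.9, 71.3]
tcp_rot: [-3.141, -0.001, 2.148]
contact_force: [0.3, -0.1, 0.0]
grip_width: 0.4
finger_force: 0.0
[[-0.17, 0.29], [-0.14, 0.31], [-0.1, 0.32], [-0.06, 0.33], [-0.03, 0.33], [0.01, 0.33], [0.05, 0.33], [0.09, 0.32], [0.12, 0.31], [0.16, 0.3]] -0.9512044423369059
[[-0.09, 0.14], [-0.08, 0.15], [-0.07, 0.15], [-0.06, 0.15], [-0.06, 0.16], [-0.05, 0.16], [-0.04, 0.16], [-0.03, 0.17], [-0.02, 0.17], [-0.01, 0.17], [0.0, 0.17], [0.01, 0.17], [0.02, 0.17], [0.03, 0.16], [0.04, 0.16], [0.05, 0.16], [0.06, 0.16], [0.07, 0.15], [0.07, 0.15], [0.08, 0.15]] -0.47560222116845485
```

```bash
python3 -m pendant '[[[-0.09,0.14,0],[0,0,-0.48],-1],[[-0.08,0.15,0],[0,0,-0.48],-1],[[-0.07,0.15,0],[0,0,-0.48],-1],[[-0.06,0.15,0],[0,0,-0.48],-1],[[-0.06,0.16,0],[0,0,-0.48],-1],[[-0.05,0.16,0],[0,0,-0.48],-1],[[-0.04,0.16,0],[0,0,-0.48],-1],[[-0.03,0.17,0],[0,0,-0.48],-1],[[-0.02,0.17,0],[0,0,-0.48],-1],[[-0.01,0.17,0],[0,0,-0.48],-1]]'
python3 -m pendant '[[[0,0.17,0],[0,0,-0.48],-1],[[0.01,0.17,0],[0,0,-0.48],-1],[[0.02,0.17,0],[0,0,-0.48],-1],[[0.03,0.16,0],[0,0,-0.48],-1],[[0.04,0.16,0],[0,0,-0.48],-1],[[0.05,0.16,0],[0,0,-0.48],-1],[[0.06,0.16,0],[0,0,-0.48],-1],[[0.07,0.15,0],[0,0,-0.48],-1],[[0.07,0.15,0],[0,0,-0.48],-1],[[0.08,0.13,0],[0,0,-0.48],-1]]'
```

```text
time: 3.53
tool_pos: [498.2, 1.7, 72.8]
tcp_rot: [3.138, 0.001, 1.569]
contact_force: [1.4, -2.4, -0.3]
grip_width: 0.5
finger_force: 0.9
time: 4.37
tool_pos: [510.5, 49.4, 72.8]
tcp_rot: [3.14, -0.001, 0.993]
contact_force: [-1.7, -1.9, 0.6]
grip_width: 0.6
finger_force: 0.9
```

```bash
python3 -m pendant '[[[-0.05,-0.15,0],[0,0,0],-1],[[0,0,0.9],[0,0,1],-1],[[0,0,0.6],[0,0,1],-1],[[0.02,-0.43,0],[0,0,1],-1],[[0.02,-0.43,0],[0,0,1],-1],[[0.02,-0.43,0],[0,0,1],-1],[[0.02,-0.43,0],[0,0,1],-1],[[0.02,-0.43,0],[0,0,1],-1],[[0.02,-0.43,0],[0,0,1],-1],[[0.02,-0.43,0],[0,0,1],-1]]'
python3 - <<'E'
from h import *
o=bot.get_obs();print(o['tool_pos'],o['tcp_rot'])
im=bot.capture('wrist');c=cam('wrist');cv2.imwrite('pics/w2.png',im)
A=np.array([586.5,1.5]);d=lambda a,r,z:[A[0]+r*np.cos(np.radians(a)),A[1]+r*np.sin(np.radians(a)),z]
print(proj(c,[[*A,80],d(198.2,105,70),d(138.2,105,70)]).round(1).tolist())
E
```

```text
time: 5.2
tool_pos: [512.9, -46.7, 117.3]
tcp_rot: [3.14, 0.001, 2.083]
contact_force: [-0.0, -0.0, -0.3]
grip_width: 0.2
finger_force: 0.0
[512.90200873 -46.70462825 117.26074344] [3.14047952e+00 8.58514272e-04 2.08325759e+00]
[[405.1, 216.8], [236.1, 179.2], [358.8, 41.5]]
```

View pics/w2.png

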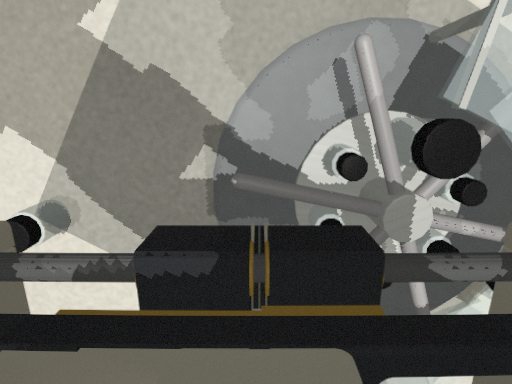

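The star has advanced about 60°. Spoke tips (234,182) and (364,40) and hub (408,215) are as predicted, and the tall cap (446,148) is now on the left. Now the second stroke.

```bash
python3 -m pendant '[[[0,0,-0.5],[0,0,0.5],-1],[[0,0,-0.5],[0,0,0],-1],[[0,0,-0.5],[0,0,0],-1],[[0,0,0],[0,0,0],-1],[[-0.09,0.14,0],[0,0,-0.48],-1],[[-0.08,0.15,0],[0,0,-0.48],-1],[[-0.07,0.15,0],[0,0,-0.48],-1],[[-0.06,0.15,0],[0,0,-0.48],-1],[[-0.06,0.16,0],[0,0,-0.48],-1],[[-0.05,0.16,0],[0,0,-0.48],-1]]'
python3 -m pendant '[[[-0.04,0.16,0],[0,0,-0.48],-1],[[-0.03,0.17,0],[0,0,-0.48],-1],[[-0.02,0.17,0],[0,0,-0.48],-1],[[-0.01,0.17,0],[0,0,-0.48],-1],[[0,0.17,0],[0,0,-0.48],-1],[[0.01,0.17,0],[0,0,-0.48],-1],[[0.02,0.17,0],[0,0,-0.48],-1],[[0.03,0.16,0],[0,0,-0.48],-1],[[0.04,0.16,0],[0,0,-0.48],-1],[[0.05,0.16,0],[0,0,-0.48],-1]]'
python3 -m pendant '[[[0.06,0.16,0],[0,0,-0.48],-1],[[0.07,0.15,0],[0,0,-0.48],-1],[[0.07,0.15,0],[0,0,-0.48],-1],[[0.08,0.13,0],[0,0,-0.48],-1],[[0,0,0],[0,0,0],-1],[[-0.05,-0.15,0],[0,0,0],-1],[[0,0,0.9],[0,0,1],-1],[[0,0,0.6],[0,0,1],-1],[[0.02,-0.43,0],[0,0,1],-1],[[0.02,-0.43,0],[0,0,1],-1]]'
python3 -m pendant '[[[0.02,-0.43,0],[0,0,1],-1],[[0.02,-0.43,0],[0,0,1],-1],[[0.02,-0.43,0],[0,0,1],-1],[[0.02,-0.43,0],[0,0,1],-1],[[0.02,-0.43,0],[0,0,1],-1],[[0,0,0],[0,0,0.5],-1],[[0,0,0],[0,0,0],-1],[[0,0,0],[0,0,0],-1],[[0,0,0],[0,0,0],-1],[[0,0,0],[0,0,0],-1]]'
python3 - <<'E'
from h import *
o=bot.get_obs();print(o['tool_pos'],o['tcp_rot'])
im=bot.capture('wrist');c=cam('wrist');cv2.imwrite('pics/w3.png',im)
A=np.array([586.5,1.5]);d=lambda a,r,z:[A[0]+r*np.cos(np.radians(a)),A[1]+r*np.sin(np.radians(a)),z]
print(proj(c,[[*A,80],d(198.2,105,70),d(138.2,105,70)]).round(1).tolist())
E
```

```text
time: 6.08
tool_pos: [501.0, -18.7, 72.5]
tcp_rot: [3.14, 0.001, 1.785]
contact_force: [0.2, -1.0, -1.0]
grip_width: 0.4
finger_force: 0.9
time: 6.92
tool_pos: [502.5, 31.2, 72.6]
tcp_rot: [3.14, 0.0, 1.21]
contact_force: [-0.2, -1.6, 0.2]
grip_width: 0.6
finger_force: 0.9
time: 7.75
tool_pos: [511.0, 18.1, 118.2]
tcp_rot: [3.138, 0.0, 1.471]
contact_force: [0.1, -0.7, -0.0]
grip_width: 0.1
finger_force: 0.0
time: 8.58
tool_pos: [513.2, -45.8, 116.4]
tcp_rot: [3.141, 0.0, 2.122]
contact_force: [-0.4, -0.2, -1.5]
grip_width: 0.6
finger_force: 0.0
[513.24657079 -45.80485176 116.40916444] [3.14134041e+00 1.22273473e-04 2.12223867e+00]
[[402.6, 225.8], [235.1, 183.0], [362.0, 49.9]]
```

View pics/w3.png

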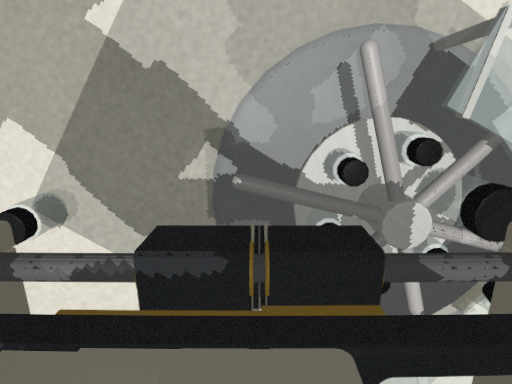

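Spoke tips (237,181) and (370,45) show another 60°, with the tall cap at (490,210) approaching the head. Third stroke: stop slightly short, then measure.

```bash
python3 -m pendant '[[[0,0,-0.5],[0,0,0],-1],[[0,0,-0.5],[0,0,0],-1],[[0,0,-0.5],[0,0,0],-1],[[0,0,0],[0,0,0],-1],[[-0.09,0.14,0],[0,0,-0.48],-1],[[-0.08,0.15,0],[0,0,-0.48],-1],[[-0.07,0.15,0],[0,0,-0.48],-1],[[-0.06,0.15,0],[0,0,-0.48],-1],[[-0.06,0.16,0],[0,0,-0.48],-1],[[-0.05,0.16,0],[0,0,-0.48],-1]]'
python3 -m pendant '[[[-0.04,0.16,0],[0,0,-0.48],-1],[[-0.03,0.17,0],[0,0,-0.48],-1],[[-0.02,0.17,0],[0,0,-0.48],-1],[[-0.01,0.17,0],[0,0,-0.48],-1],[[0,0.17,0],[0,0,-0.48],-1],[[0.01,0.17,0],[0,0,-0.48],-1],[[0.02,0.14,0],[0,0,-0.48],-1],[[0.02,0.1,0],[0,0,-0.48],-1],[[0.02,0.08,0],[0,0,-0.2],-1],[[0,0,0],[0,0,0],-1]]'
python3 - <<'E'
from h import *
o=bot.get_obs();p=o['tool_pos'];print(p,o['tcp_rot'],np.degrees(np.arctan2(p[1]-1.5,p[0]-586.5)))
im=bot.capture('top');c=cam('top');cv2.imwrite('pics/t4.png',im)
A=np.array([586.5,1.5]);d=lambda a,r,z:[A[0]+r*np.cos(np.radians(a)),A[1]+r*np.sin(np.radians(a)),z]
print(proj(c,[[*A,80],d(146.8,105,70),d(206.8,105,70),d(-3.2,45,98),d(-3.2,45,108)]).round(1).tolist())
cv2.imwrite('pics/c4.png',cv2.resize(im[95:215,205:325],None,fx=5,fy=5,interpolation=3))
E
```

```text
time: 9.47
tool_pos: [501.3, -18.7, 72.0]
tcp_rot: [3.141, 0.001, 1.774]
contact_force: [1.1, -1.3, -1.5]
grip_width: 0.3
finger_force: 0.9
time: 10.3
tool_pos: [500.2, 21.5, 71.9]
tcp_rot: [3.141, 0.0, 1.292]
contact_force: [-0.2, -1.5, 0.6]
grip_width: 0.8
finger_force: 0.3
[500.23955601  21.53640663  71.93366871] [3.14115984e+00 4.06736466e-05 1.29198450e+00] 166.92333311860423
[[264.4, 152.2], [241.7, 189.1], [284.9, 190.4], [265.1, 132.1], [265.3, 130.9]]
```

```bash
python3 -m pendant '[[[0.04,0.12,0],[0,0,-0.34],-1],[[0.04,0.12,0],[0,0,-0.34],-1],[[0.04,0.12,0],[0,0,-0.34],-1],[[0.03,0.1,0],[0,0,-0.34],-1],[[0,0,0],[0,0,0],-1],[[0,0,0],[0,0,0],-1],[[0,0,0],[0,0,0],-1],[[0,0,0],[0,0,0],-1],[[0,0,0],[0,0,0],-1],[[0,0,0],[0,0,0],-1]]'
python3 -m pendant '[[[-0.05,-0.1,0],[0,0,0],-1],[[-0.05,-0.1,0],[0,0,0],-1],[[0,0,0.8],[0,0,0],-1],[[0,0,1],[0,0,0],-1],[[-0.5,0,1],[0,0,0],-1],[[-1,0,1],[0,0,0],-1],[[-1,0,1],[0,0,0],-1],[[0,0,0.6],[0,0,0],-1],[[0,0,0],[0,0,0],-1],[[0,0,0],[0,0,0],-1]]'
python3 - <<'E'
from h import *
o=bot.get_obs();p=o['tool_pos'];print(p,o['tcp_rot'])
im=bot.capture('wrist');c=cam('wrist');cv2.imwrite('pics/w5.png',im)
A=np.array([586.5,1.5]);d=lambda a,r,z:[A[0]+r*np.cos(np.radians(a)),A[1]+r*np.sin(np.radians(a)),z]
print(proj(c,[[*A,80],d(146.8,105,70),d(206.8,105,70),d(-3.2,45,98),d(-3.2,45,108)]).round(1).tolist())
E
```

```text
time: 11.18
tool_pos: [504.7, 34.8, 71.3]
tcp_rot: [3.141, -0.0, 1.129]
contact_force: [0.2, -0.1, -0.1]
grip_width: 0.4
finger_force: 0.0
time: 12.02
tool_pos: [428.0, 28.7, 233.0]
tcp_rot: [3.139, -0.001, 1.129]
contact_force: [-0.2, -0.6, 0.9]
grip_width: 0.6
finger_force: 0.0
[428.03984494  28.66046328 232.97259252] [ 3.13860892e+00 -9.02764282e-04  1.12900944e+00]
[[425.3, 139.5], [313.3, 122.9], [347.4, 219.8], [485.4, 122.1], [493.6, 122.6]]
```

View pics/w5.png

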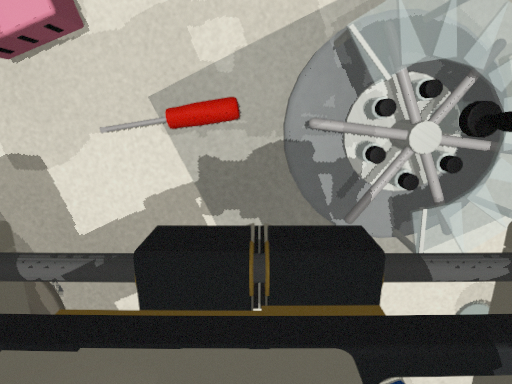

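The wrist view shows the tall cap (478,119) under the head nose (about (492,121)), spoke tips (310,123) and (350,218), hub (425,139), all within about 1° of ideal. I'll refine this numerically with a polar profile of this picture.

Run:
```python
from h import *
im=cv2.imread('pics/w5.png');c=cam('wrist');A=np.array([586.5,1.5])
hub=onz(c,(425.3,138),80)
print('hub',hub.round(1))
g=cv2.cvtColor(im,cv2.COLOR_BGR2GRAY).astype(np.float32)
for r,z in((98,72),(88,72),(76,72),(95,89)):
  for lo,hi in((130,165),(190,225),(100,112),(238,254)):
    if (z>80)!=(lo in(100,238)): continue
    a=np.radians(np.arange(lo,hi,.5)); P=np.c_[hub[0]+r*np.cos(a),hub[1]+r*np.sin(a),0*a+z]
    u=proj(c,P).astype(np.float32);v=cv2.remap(g,u[:,:1].copy(),u[:,1:].copy(),1)[:,0]
    m=v>(np.percentile(v,50)+v.max())/2; m&=np.abs(np.degrees(a)-np.degrees(a)[v.argmax()])<6
    print(r,z,'peak',np.degrees(a)[v.argmax()],'centroid',np.degrees(a[m]).mean().round(1),'width',m.sum()*.5,v.max())
d=onz(c,(478,119),98)-hub;print('cap',np.hypot(*d[:2]),np.degrees(np.arctan2(d[1],d[0])))
for uv in((487,121),(492,121)):
  d=onz(c,uv,108)-hub;print('nose',np.hypot(*d[:2]),np.degrees(np.arctan2(d[1],d[0])))
for n,q in(('L',((348,27),(378,68))),('R',((424,210),(417,250)))):
  for uv in q:
    d=onz(c,uv,89)-hub;print(n,np.hypot(*d[:2]).round(1),np.degrees(np.arctan2(d[1],d[0])).round(1))
cv2.imwrite('pics/c5.png',cv2.resize(im[0:260,280:512],None,fx=2.3,fy=2.3,interpolation=3))
```

```text
hub [586.9   2.9  80. ]
98 72 peak 147.5 centroid 147.8 width 2.0 181.41016
98 72 peak 215.0 centroid 215.8 width 10.0 146.89453
88 72 peak 147.5 centroid 147.2 width 4.0 185.43262
88 72 peak 220.0 centroid 219.5 width 10.5 146.42969
76 72 peak 147.0 centroid 147.0 width 4.5 174.50781
76 72 peak 210.5 centroid 213.8 width 4.5 152.3125
95 89 peak 105.5 centroid 105.0 width 2.5 219.07617
95 89 peak 248.0 centroid 248.0 width 2.5 212.375
cap 39.255059154843586 2.136491879855359
nose 39.668038030991326 -0.3279071242730588
nose 43.632797250676546 -2.675504665815691
L 122.8 106.2
L 80.3 106.4
R 67.8 -112.5
R 109.5 -114.2
```

View pics/c5.png

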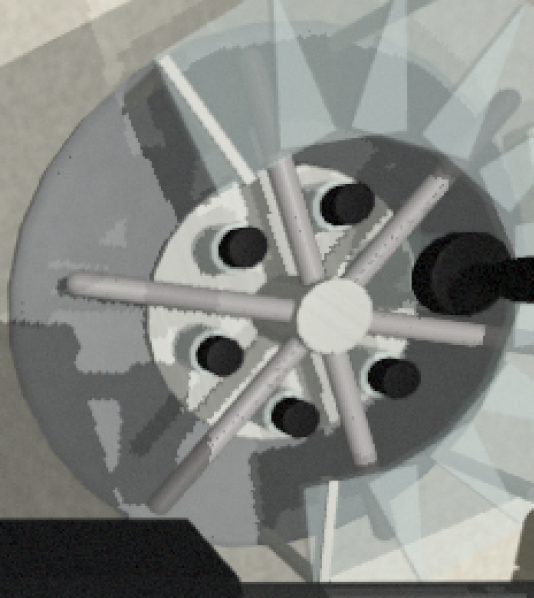

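Run:
```python
from h import *
c=cam('wrist');f=lambda x,y,z:onz(c,(280+x/2.3-.3,y/2.3-.3),z)[:2]
T=[]
for p,q,n in(((480,334),(75,284),150),((440,182),(162,503),210),((365,455),(285,162),90)):
  d=f(*q,71)-f(*p,71);a=np.degrees(np.arctan2(d[1],d[0]))%360;T.append(a-n);print(n,a,a-n)
print('wheel',np.mean(T))
for p,q in(((160,60),(320,580)),((250,180),(333,482))):
  d=f(*p,89)-f(*q,89);print('frame',np.degrees(np.arctan2(d[1],d[0]))-90,np.hypot(*d))
```

```text
150 148.16397351342928 -1.8360264865707165
210 207.68153512252567 -2.3184648774743266
90 87.02879837144681 -2.971201628553189
wheel -2.375230997532744
frame -2.8045634278191187 221.2208653197156
frame -3.563027717720473 127.9353597518989
```

The wheel reads about +0.8° ± 0.7° from the frame, which puts the vial within about 1 mm of centre, so I leave it. Now to the grey switch, hovering on the side the bat leans towards for a close look.

```bash
python3 -m pendant '[[[0,0.92,-0.14],[0,0,0.32],-1],[[0,0.92,-0.14],[0,0,0.32],-1],[[0,0.92,-0.14],[0,0,0.32],-1],[[0,0.92,-0.14],[0,0,0.32],-1],[[0,0.92,-0.14],[0,0,0.32],-1],[[0,0.92,-0.14],[0,0,0.32],-1],[[0,0.92,-0.14],[0,0,0.32],-1],[[0,0.92,-0.14],[0,0,0.32],-1],[[0,0,0],[0,0,0],-1],[[0,0,0],[0,0,0],-1]]'
python3 - <<'E'
from h import *
o=bot.get_obs();print(o['tool_pos'],o['tcp_rot'])
im=bot.capture('wrist');c=cam('wrist');cv2.imwrite('pics/w6.png',im)
print(proj(c,[[430,333,60],[429,326,60],[430-2,333-17,94],[432,350,94]]).round(1).tolist())
E
```

```text
time: 12.9
tool_pos: [427.0, 250.3, 196.3]
tcp_rot: [-3.138, 0.002, 1.439]
contact_force: [-0.0, -0.1, 0.1]
grip_width: 0.1
finger_force: 0.0
[426.96515058 250.33347348 196.31196837] [-3.13814519e+00  2.25013585e-03  1.43862008e+00]
[[250.1, 93.2], [250.1, 101.9], [249.3, 114.5], [248.2, 66.5]]
```

View pics/w6.png

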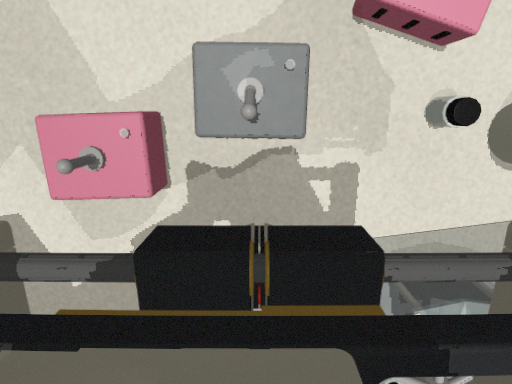

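The grey box is at about (250,90) with its pivot at (250,91). The ball is at (250,111), leaning to world -y and matching the prediction within 2 px. The pink ones are at (100,155) and (425,15). Next I descend on the -y side and push to +y.

```bash
python3 -m pendant '[[[0,0.1,-0.8],[0,0,0],-1],[[0,0.1,-0.8],[0,0,0],-1],[[0,0.1,-0.8],[0,0,0],-1],[[0,0.1,-0.7],[0,0,0],-1],[[0,0.1,-0.37],[0,0,0],-1],[[0,0,0],[0,0,0],-1],[[0.02,0.2,0],[0,0,0],-1],[[0.02,0.2,0],[0,0,0],-1],[[0.02,0.2,0],[0,0,0],-1],[[0.02,0.2,0],[0,0,0],-1]]'
python3 -m pendant '[[[0.02,0.2,0],[0,0,0],-1],[[0.02,0.2,0],[0,0,0],-1],[[0.02,0.2,0],[0,0,0],-1],[[0.02,0.2,0],[0,0,0],-1],[[0.02,0.2,0],[0,0,0],-1],[[0.02,0.2,0],[0,0,0],-1],[[0,0.1,0],[0,0,0],-1],[[0,0,0],[0,0,0],-1],[[0,0,0],[0,0,0],-1],[[0,0,0],[0,0,0],-1]]'
python3 -m pendant '[[[0,-0.4,0],[0,0,0],-1],[[0,-0.6,0],[0,0,0],-1],[[0,-0.6,0],[0,0,0],-1],[[0,-0.4,0.7],[0,0,0],-1],[[0,-0.3,0.9],[0,0,0],-1],[[0,-0.2,0.9],[0,0,0],-1],[[0,0,0.8],[0,0,0],-1],[[0,0,0.2],[0,0,0],-1],[[0,0,0],[0,0,0],-1],[[0,0,0],[0,0,0],-1]]'
python3 - <<'E'
from h import *
im=bot.capture('wrist');c=cam('wrist');P=proj(c,[[430,335,60],[428,318,94],[432,352,94]]);print(P.round(1).tolist())
t=bot.capture('top');a=cv2.resize(t[95:215,205:325],(480,480),interpolation=3)
x,y=P[0].astype(int);b=cv2.resize(im[max(0,y-75):max(0,y-75)+150,max(0,x-75):x+75],(300,300),interpolation=3)
out=np.zeros((480,780,3),np.uint8);out[:,:480]=a;out[:300,480:]=b;cv2.imwrite('pics/f.png',out)
E
```

```text
time: 13.78
tool_pos: [430.8, 289.5, 95.5]
tcp_rot: [3.14, -0.001, 1.436]
contact_force: [0.6, -0.5, 0.5]
grip_width: 0.3
finger_force: 0.0
time: 14.62
tool_pos: [433.6, 327.6, 94.4]
tcp_rot: [-3.141, 0.0, 1.436]
contact_force: [-0.6, -0.1, 0.8]
grip_width: 0.0
finger_force: 0.0
time: 15.45
tool_pos: [433.3, 252.1, 198.8]
tcp_rot: [-3.141, 0.0, 1.436]
contact_force: [-0.1, 0.8, -0.1]
grip_width: 0.7
finger_force: 0.0
[[243.4, 95.2], [241.8, 116.5], [240.4, 68.9]]
```

View pics/f.png

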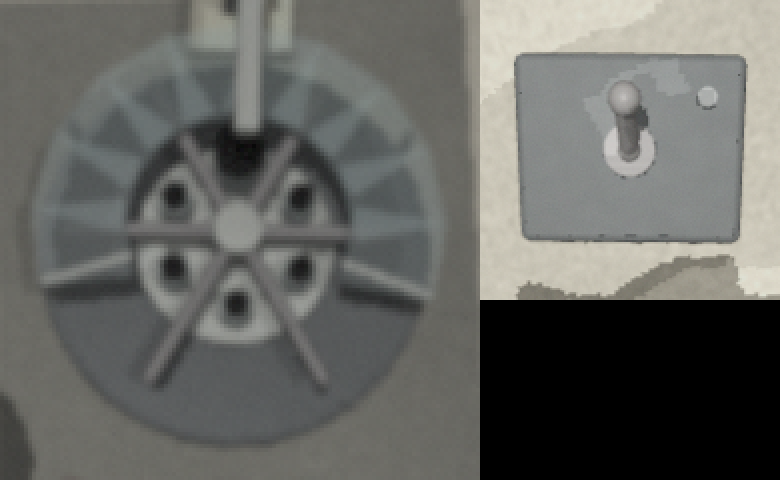

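The final view shows the bat flipped to +y, with its ball at crop (625,97) above the pivot (628,155). The tall cap sits under the head arm (240,150), with the spokes symmetric about the opening (150,380 and 322,388). The arm is clear, so I'm handing in.

```bash
python3 -c "
from plant import bot
print(bot.close_job())"
```

```text
the job is handed in; nothing more can be done
None
```

I handed the job in after about 15.5 s: three clockwise strokes put the tall vial under the reading head (about 0.8° off by my measurement), then I flipped the grey box's toggle to its other side, touching nothing else that I could see; no verdict came back.

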